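# Shut the loaded chest's drawer and hold its lid at the balance point

## Task

The small plywood chest has been loaded and is to get a lid stay fitted: first push its open drawer fully home, then grip the lid by the steel bar on top, swing it up to the point where it balances over its hinges, and keep it still there. Finish while still gripping the bar, holding the lid at its balance point; do not let it go over backwards, and leave everything else on the bench where it is.

Things in the scene. Friction and masses are not known exactly. Their poses are not given: they have to be found in the camera images.
- chest: fixed plywood chest, 170 mm deep (its x) x 240 mm wide (its y) x 110 mm high without the lid. Origin: centre of its underside, on the bench. The drawer front faces the chest's -x, the lid's hinge runs along the far (+x) top edge. It stands turned on the bench
- drawer (a joint): how far the drawer is out towards the chest's -x, m: 0 fully home, 0.11 the stop. Moves with about 1.5 N of friction and stays where left. Drawer front 236 mm wide, 9 to 79 mm above the bench
- drawer_grip (a point): middle of the drawer's steel bar pull: a round bar 12 mm thick, 110 mm long along the chest's y, its axis 35 mm in front of the drawer front and 55 mm above the bench; moves with the drawer (drawer home: 130 mm from the chest's origin along its -x)
- lid (a joint): angle of the lid, rad: 0 lying shut, growing as it opens, 1.57 panel upright, 2.1 the stop behind. The hinge is nearly free, so the lid falls if let go. Because of the heavy steel bar on its outer face the lid balances before upright, at 1.395 rad (panel leaning 0.18 rad short of upright, towards the drawer side): below that it falls shut, above it falls backwards. The lid is a panel 170 x 240 x 9 mm of about 0.4 kg with its bar; lifting it at the bar takes about 3 N
- lid_hinge (a point): middle of the hinge axis: along the chest's y, at the panel's lower face, 110 mm above the bench, 85 mm from the chest's origin along its +x
- lid_grip (a point): middle of the lid's steel bar handle: a round bar 12 mm thick and 120 mm long along the chest's y, standing on two 10 mm posts 104 mm apart, with a free gap of 35 mm between bar and panel. This point: middle of the bar, on its axis; with the lid shut it is 135 mm from the hinge axis towards the chest's -x and 50 mm above it, 160 mm above the bench; it swings with the lid about the hinge axis, and its round shape may turn between gripper pads
- glue: plain white glue bottle, 56 mm across, 150 mm high, standing beside the chest; origin centre of underside; to be left alone
- tape: roll of brown tape lying flat, 90 mm across, 24 mm high, behind the chest; origin centre of underside; to be left alone
- driver: screwdriver with black handle, lying; origin at its underside; to be left alone
- template: white figure-of-eight template, 200 x 90 x 6 mm, lying; origin centre of underside; to be left alone
- muffs: black ear defenders lying, about 190 x 170 x 90 mm; origin underneath, between the cups; to be left alone
- jar: glass jar with steel cap, 70 mm across, 90 mm high; origin centre of underside; to be left alone
- offcut: wooden offcut, 120 x 60 x 30 mm, lying; origin centre of underside; to be left alone

How it is judged:
By the outcome, as a careful person would: the job done as asked, in the order asked, and still so for the second after the job is handed in, while the arm keeps its last pose, push and grip.
It also fails if it takes over 51 s, if anything falls off the work surface, if the arm or the gripper's body presses on something with over 40 N, if the wrist force passes 120 N, or if a joint passes its speed limit or range.

## Robot

A 6-joint arm with a two-finger parallel gripper is mounted at the origin on the work surface. World frame = base frame: x ahead of the robot, y to its left, z up, the work surface at z = 0. Lengths are in mm, angles in rad, forces in N, time in s.
With the tool pointing down it reaches from about 300 to 775 mm from the base axis. Payload 14.6 kg.
Tool frame: the origin (TCP) lies at the very end of the fingers, on their centre line; the grasp point (between the pads) lies 19 mm behind it (grip_point_offset is the distance from the TCP to the grasp point, in mm); z points along the fingers, y is the line along which they close (so a half turn about z gives the same grasp; the last joint's range is limited). The gripper opens to 94 mm and grips with 3 to 60 N. Pads are 16 mm wide; open, the fingers measure 119 mm over their backs; the gripper's body (75 mm by 177 mm) begins 78 mm behind the grasp point.
Start: joints at [-1.262, 0.3, 1.521, -0, 1.321, -0.067], TCP at [201.852, -511.61, 205.446] pointing down, gripper open.
Joint ranges: [-3.03, 3.03], [-0.79, 2.21], [0.23, 2.52], [-1.04, 4.18], [0, 3.07], [-2.55, 2.55]. Speed limits (rad/s): [2.22, 2.22, 2.57, 3.14, 3.14, 3.14].

## Interface

Orientations are given as [roll, pitch, yaw] about the fixed x, y, z axes, in that order (R = Rz(yaw) Ry(pitch) Rx(roll)).
In Python, from cell import read_state, camera, camera_info, sign_off, grip_point_offset gives the robot as it stands.
- The arm moves only by the shell command python3 -m handwheel 'ROWS' [FORCE]. ROWS is text: rows parted by semicolons, each of 5 numbers parted by spaces: the shift along the world's x, y, z in units of 40 mm (1.0 is 40 mm), then the turn about the world's z in units of 5 degrees (1.0 is 5 degrees), then the closure, from 0 (fully open) to 1 (shut). In form: dx dy dz yaw gripper; .... A call has 1 to 12 rows; each row shifts and turns the commanded pose from where the row before left it; what a row does not reach is not made up. A row lasts 1/12 s, in which the tool goes at most 41.7 mm and 7.16 degrees, less where a joint would pass 70% of its speed; a pose out of reach is approached as far as the arm can. A call is refused whole if a number of a shift passes 1 or a number of a turn 1, either way. A call with a gripper value outside its range is refused whole. The fingers move at their own pace and stop on an object; FORCE is the grip in N (left out, the last holds). Time passes only in rows, so rows that do not move let the fingers close. It gives the time, the measured TCP pose, the force, the opening and the grip force at its end, in the units of the state.
- read_state(): the state, without advancing time (a new reading comes with each control period).
- camera(name): name is "side" or "top" or "wrist"; returns (picture, depth): 400x640x3 uint8, red, green, blue; 400x640 float32, mm along the optical axis (not along the pixel's ray), 0 where there is no reading.
- camera_info(name): a dict with "intrinsics" (3x3 intrinsics, pixels), "world_from_camera" (4x4, takes a point from camera to world coordinates). Camera axes: x right, y down, z forward; pixel columns grow to the right and rows downward; lengths in mm; the calibration is good to about 2 mm. The wrist camera is an equidistant fisheye: a pixel r from the principal point sees the ray r / f radians off the axis. A picture is of the moment at which its call begins: read the wrist's pose just before it. camera_info takes no time and is no camera call; for the wrist camera it gives the pose at the moment of the call.
- sign_off(): hands the job in; it is judged then, once.
The state is a dict: "clock": time; "joints": joint angles; "qd": joint speeds; "effort": joint torques, N m; "eef_pos": TCP position; "eef_rot": TCP orientation; "wrist_force": force on the tool from outside, world axes, zero at the start; "moment": the same for the moment, N m; "finger_gap": finger opening in mm; "finger_force": force on a finger pad.
Only numpy, scipy, OpenCV 4.12 (cv2) and the standard library are available. Lean on these libraries where they do the work, as an engineer would, in place of code of your own. Each camera call takes 0.05 s, during which the arm holds its last target. There are 200 camera calls.

## Working session

There is one attempt and no reset: what is moved stays moved. The work goes in short steps, Python scripts to look and compute and a shell command to move; the robot and the scene stay as the last step left them, time stands still between calls to the robot, and variables do not carry over. Pictures are saved under pics/ and viewed, at most 10 in all, crops included, and the job is handed in when it is done.

```bash
mkdir -p pics; ls; cat > h.py <<'E'
import numpy as np, cv2
from cell import *
def shot(n):
    i=camera_info(n); p,d=camera(n); return p,d,np.array(i["intrinsics"]),np.array(i["world_from_camera"])
def cloud(d,K,T):
    v,u=np.mgrid[:d.shape[0],:d.shape[1]]
    P=np.stack([(u-K[0,2])/K[0,0]*d,(v-K[1,2])/K[1,1]*d,d],-1)
    return P@T[:3,:3].T+T[:3,3]
E
python3 - <<'E'
from h import *
for n in("top","side"):
    p,d,K,T=shot(n); np.savez(n,p=p,d=d,K=K,T=T); cv2.imwrite(f"pics/{n}0.png",p[...,::-1]); print(n,K.tolist(),T.round(3).tolist(),(d>0).mean())
print(read_state())
E
```

```text
pics
top [[361.9090979662882, 0.0, 312.5894104494182], [0.0, 361.9090979662882, 197.66127151728458], [0.0, 0.0, 1.0]] [[-0.001, -0.991, 0.133, 448.742], [-1.0, 0.004, 0.025, -13.073], [-0.025, -0.133, -0.991, 1054.944], [0.0, 0.0, 0.0, 1.0]] 0.99604296875
side [[408.37547738374633, 0.0, 314.0622439344145], [0.0, 408.37547738374633, 196.23475679729918], [0.0, 0.0, 1.0]] [[-0.916, -0.247, 0.317, 259.755], [-0.401, 0.572, -0.716, 803.8], [-0.004, -0.783, -0.623, 784.102], [0.0, 0.0, 0.0, 1.0]] 0.995765625
{'clock': 0.1, 'joints': array([-1.26157758e+00,  3.00437255e-01,  1.52151160e+00, -4.17385430e-06,
        1.32074528e+00, -6.66046918e-02]), 'qd': array([ 0.00071172, -0.00207816, -0.0035569 , -0.00088708, -0.00014272,
       -0.00015887]), 'effort': array([-4.23503543e-04, -5.32647657e+01, -3.53279614e+01,  7.09435064e-02,
        2.35414499e-02, -3.19355559e-05]), 'eef_pos': array([ 201.79015522, -511.38099731,  204.93430104]), 'eef_rot': array([-3.14049335e+00, -6.92750924e-05,  3.75824434e-01]), 'wrist_force': array([0.26448282, 0.14524683, 0.30931061]), 'moment': array([ 0.01125504, -0.05027603, -0.00900128]), 'finger_force': 0.0, 'finger_gap': 94.0679413531125}
```

View pics/top0.png

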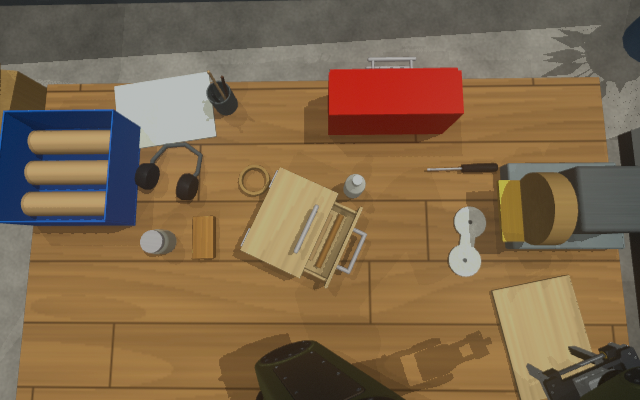

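View pics/side0.png

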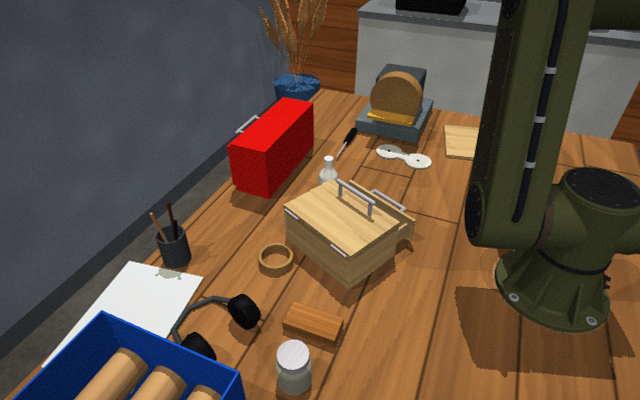

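The top view shows the chest lid centred at about (290,222), its bar from (298,248) to (316,207), the drawer pull at (352,250) and the glue bottle at (355,185). The chest's -x points right and down in the image (world -y, slightly -x). The side view agrees, with the lid bar at (355,195) and the drawer behind it.

```bash
python3 - <<'E'
from h import *
for n,box in(("top",(160,300,230,380)),("side",(150,300,270,430))):
    z=np.load(n+".npz"); P=cloud(z["d"],z["K"],z["T"]); a=box
    Q=P[a[0]:a[1],a[2]:a[3]]; rgb=z["p"][a[0]:a[1],a[2]:a[3]].astype(int)
    grey=(np.ptp(rgb,axis=-1)<30)
    def rect(m,t):
        m=m.astype(np.uint8); k,l,s,c=cv2.connectedComponentsWithStats(m)
        for j in range(1,k):
            if s[j,4]>25:
                X=Q[l==j]; r=cv2.minAreaRect(X[:,:2].astype(np.float32)); print(n,t,s[j,4],np.round(r[0],1),np.round(r[1],1),round(r[2],1),"z",X[:,2].mean().round(1),"med",np.median(X,0).round(1))
    rect((abs(Q[...,2]-119)<5),"lid")
    rect((abs(Q[...,2]-164)<9),"bar")
    rect((abs(Q[...,2]-57)<12)&grey,"pull")
    rect((Q[...,2]>125)&(Q[...,2]<153),"glue?")
E
```

```text
top lid 5769 [514.8  73.1] [174.1 240.2] 65.2 z 118.7 med [513.3  74.5 118.6]
top bar 253 [492.6  26. ] [ 11.9 129.2] 65.2 z 164.5 med [490.9  25.4 164.5]
top pull 269 [437.2 -94.4] [ 39.4 121.3] 65.9 z 59.6 med [ 430.3 -104.1   59.8]
top glue? 87 [ 616.1 -103.1] [23.4 24.7] 44.6 z 148.9 med [ 614.8 -103.1  149.7]
side lid 37 [779.7 -94.6] [ 3.4 85.1] 0.9 z 119.1 med [779.2 -91.8 118.8]
side lid 29 [611.7 -95.1] [25.9 14.8] 21.3 z 117.8 med [608.8 -93.4 117.1]
side lid 4354 [513.   74.7] [175.9 242.9] 65.3 z 118.5 med [501.8  85.  118.6]
side bar 217 [489.4  29.8] [ 13.6 130.1] 65.0 z 162.9 med [486.9  32.6 163.8]
side pull 150 [431.1 -98.3] [ 20.1 119. ] 65.0 z 58.6 med [ 427.9 -101.    59. ]
side glue? 60 [779.5 -82.3] [ 4.4 59.9] 1.6 z 136.7 med [779.4 -76.7 135.3]
side glue? 95 [614.  -99.2] [26.6 25.7] 7.1 z 142.3 med [611.7 -95.4 144.6]
side glue? 32 [536.7   7.8] [10.4  8. ] 88.5 z 139.2 med [535.7   9.9 138.6]
side glue? 35 [442.8  53.5] [9.5 6.2] 11.9 z 139.2 med [442.5  53.1 139.8]
```

```bash
python3 -m handwheel '0.475 0.82 0 0.795 1;0.475 0.82 0 0.795 1;0.475 0.82 0 0.795 1;0.475 0.82 0 0.795 1;0.475 0.82 0 0.795 1;0.475 0.82 0 0.795 1;0.475 0.82 0 0.795 1;0.475 0.82 0 0.795 1;0.475 0.82 0 0.795 1;0.475 0.82 0 0.795 1;0.475 0.82 0 0.795 1;0 0 0 0 1' 20
```

```text
clock: 1.1
eef_pos: [412.8, -146.3, 205.4]
eef_rot: [-3.141, -0.001, 1.148]
wrist_force: [-0.3, 0.1, -0.1]
finger_gap: 17.4
finger_force: 0.0
```

```bash
python3 -m handwheel '0 0 -0.7 0 1;0 0 -0.8 0 1;0 0 -0.8 0 1;0 0 -0.8 0 1;0 0 -0.6 0 1;0 0 -0.4 0 1;0 0 0 0 1;0 0 0 0 1' && python3 - <<'E'
from h import *
p,d,K,T=shot("top"); cv2.imwrite("pics/t1.png",cv2.resize(p[130:330,200:440,::-1],None,fx=3,fy=3)[:600])
s=read_state(); e=np.array([.4195,.9078]); print((s["eef_pos"][:2]-[514,73.8])@e,(s["eef_pos"][:2]-[514,73.8])@[-.9078,.4195])
E
```

```text
clock: 1.77
eef_pos: [410.5, -150.9, 41.3]
eef_rot: [-3.14, 0.0, 1.139]
wrist_force: [-0.9, -0.6, 0.6]
finger_gap: 0.8
finger_force: 0.0
-247.3086080799141 -0.918278793057093
```

View pics/t1.png

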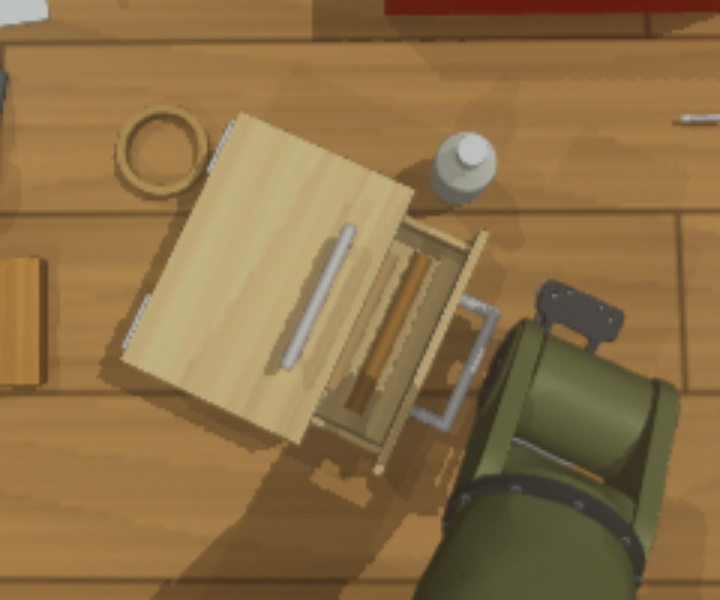

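The picture shows the closed fingers about 25 mm in front of the middle of the pull, which is at (470,370) in the crop. The way to the chest is clear.

```bash
python3 -m handwheel '0.08 0.18 0 0 1;0.08 0.18 0 0 1;0.08 0.18 0 0 1;0.08 0.18 0 0 1;0.08 0.18 0 0 1;0.08 0.18 0 0 1;0.08 0.18 0 0 1;0.08 0.18 0 0 1;0.08 0.18 0 0 1;0.08 0.18 0 0 1;0.04 0.09 0 0 1;0 0 0 0 1'; python3 - <<'E'
from h import *
s=read_state(); e=np.array([.4195,.9078]); print((s["eef_pos"][:2]-[514,73.8])@e,(s["eef_pos"][:2]-[514,73.8])@[-.9078,.4195],s["wrist_force"][:2]@e)
E
```

```text
clock: 2.82
eef_pos: [444.6, -74.3, 41.3]
eef_rot: [-3.141, -0.0, 1.14]
wrist_force: [0.1, -0.1, 0.5]
finger_gap: 0.8
finger_force: 0.0
-163.58089996951446 0.8506561253617243 -0.09743693627544286
```

```bash
python3 -m handwheel '0.042 0.091 0 0 1;0.042 0.091 0 0 1;0.042 0.091 0 0 1;0.042 0.091 0 0 1'; python3 -m handwheel '0.021 0.045 0 0 1;0.021 0.045 0 0 1'; python3 -m handwheel '0.021 0.045 0 0 1';python3 - <<'E'
from h import *
s=read_state(); e=np.array([.4195,.9078]); print((s["eef_pos"][:2]-[514,73.8])@e,(s["eef_pos"][:2]-[514,73.8])@[-.9078,.4195],s["wrist_force"][:2]@e)
p,d,K,T=shot("top"); cv2.imwrite("pics/t2.png",cv2.resize(p[130:330,200:440,::-1],None,fx=3,fy=3)[:600])
E
```

```text
clock: 3.15
eef_pos: [451.1, -60.4, 41.3]
eef_rot: [-3.141, 0.0, 1.139]
wrist_force: [-1.8, -0.8, -0.7]
finger_gap: 0.5
finger_force: 0.9
clock: 3.32
eef_pos: [452.1, -58.3, 41.3]
eef_rot: [-3.141, 0.004, 1.14]
wrist_force: [-15.3, -31.4, 6.3]
finger_gap: 0.4
finger_force: 17.8
clock: 3.4
eef_pos: [452.1, -58.1, 41.3]
eef_rot: [-3.14, 0.007, 1.14]
wrist_force: [-23.4, -49.3, 10.9]
finger_gap: 0.8
finger_force: 27.1
-145.71600442455497 0.8333726691418591 -54.508004782478295
```

View pics/t2.png

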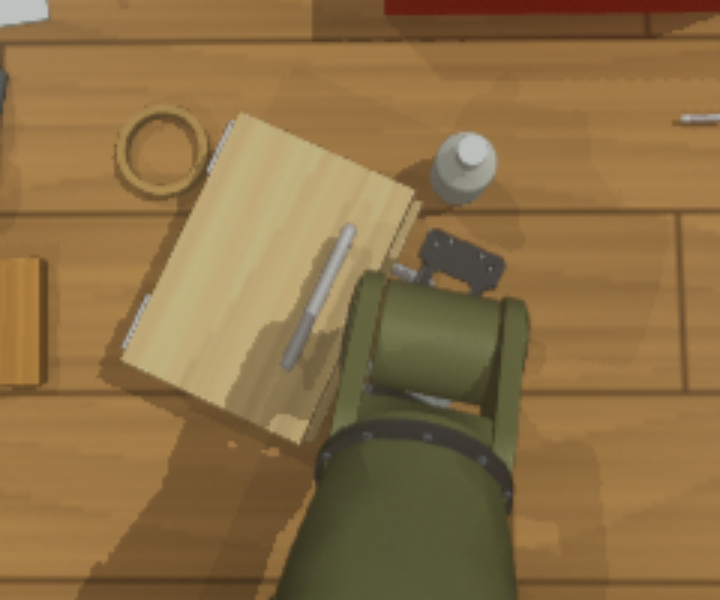

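The picture shows the drawer home: its front is flush along the lid edge and the bare edge at (405,230) runs parallel to the lid. The force jumped to 54 N at the stop, at the travel I expected. Next I back off, rise and turn 90°.

```bash
python3 -m handwheel '-0.2 -0.45 0 0 1;-0.3 -0.65 0 0 1;0 0 0.7 0 1;0 0 1 0 0.5;0 0 1 0.5 0;0 0 1 1 0;0 0 0.4 1 0;0 0 0 1 0;0 0 0 1 0;0.2 0.3 0 1 0;0.2 0.4 0 1 0;0.2 0.4 0 1 0' 20; python3 -m handwheel '0.2 0.4 0 1 0;0.2 0.4 0 1 0;0.2 0.4 0 1 0;0.2 0.4 0 1 0;0.2 0.4 0 1 0;0.1 0.3 0 1 0;0 0 0 1 0;0 0 0 1 0;0 0 0 1 0;0 0 0 1 0;0 0 0 0.5 0;0 0 0 0 0'
```

```text
clock: 4.45
eef_pos: [458.1, -54.6, 205.7]
eef_rot: [3.141, -0.0, 1.797]
wrist_force: [0.1, -0.0, -0.7]
finger_gap: 57.1
finger_force: 0.0
clock: 5.45
eef_pos: [501.8, 37.0, 205.5]
eef_rot: [3.141, 0.0, 2.712]
wrist_force: [0.3, -0.7, -0.9]
finger_gap: 94.0
finger_force: 0.0
```

```bash
python3 -m handwheel '-0.245 -0.225 0 0 0;0 0 -0.4 0 0;0 0 -0.5 0 0;0 0 0 0 0'; python3 - <<'E'
from h import *
p,d,K,T=shot("top"); P=cloud(d,K,T)[160:300,230:380]; L=(P[...,:2]-[514,73.8])@np.array([[.4195,-.9078],[.9078,.4195]])
m=(abs(P[...,2]-58)<8)&(L[...,0]<-100)&(abs(L[...,1])<70)&(L[...,0]>-230); print(m.sum(),np.percentile(L[m][:,0],[2,50,98]) if m.any() else 0)
m=(abs(P[...,2]-166)<4)&(abs(L[...,0]+50)<20)&(abs(L[...,1])<70); print("bar",m.sum(),np.median(L[m],0),P[m].max(0))
s=read_state(); print((s["eef_pos"][:2]-[514,73.8])@np.array([[.4195,-.9078],[.9078,.4195]]))
p,d,K,T=shot("wrist"); cv2.imwrite("pics/w1.png",p[...,::-1])
E
```

```text
clock: 5.78
eef_pos: [490.5, 27.8, 166.6]
eef_rot: [-3.14, -0.004, 2.708]
wrist_force: [-0.5, 0.6, -0.2]
finger_gap: 93.9
finger_force: 0.0
55 [-136.54715152 -115.62542092 -100.9197047 ]
bar 42 [-52.77381343  50.95591301] [456.49954108  54.68036083 167.34140472]
[-51.27776614   1.42187515]
```

View pics/w1.png

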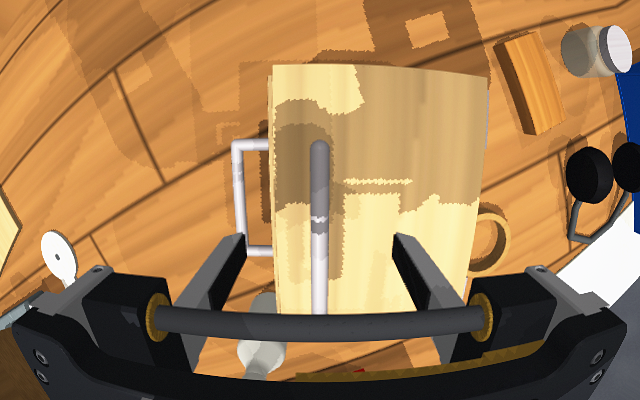

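The wrist view shows the lid bar upright in the picture at about column 319, midway between the fingertips (245 and 397). The drawer pull sits close to the chest on the left. Next I lower and grip.

```bash
python3 -m handwheel '0 0 -0.35 0 0;0 0 -0.28 0 0;0 0 0 0 0' 20; python3 -m handwheel '0 0 0 0 1;0 0 0 0 1;0 0 0 0 1;0 0 0 0 1;0 0 0 0 1;0 0 0 0 1;0 0 0 0 1;0 0 0 0 1;0 0 0 0 1' 20;python3 - <<'E'
from h import *
s=read_state();print((s["eef_pos"][:2]-[514,73.8])@np.array([[.4195,-.9078],[.9078,.4195]]),s["eef_pos"],s["moment"],s["eef_rot"])
E
```

```text
clock: 6.13
eef_pos: [491.7, 27.9, 143.7]
eef_rot: [-3.141, -0.001, 2.709]
wrist_force: [-0.4, 0.7, -0.4]
finger_gap: 94.1
finger_force: 0.0
clock: 6.88
eef_pos: [491.9, 27.7, 144.3]
eef_rot: [-3.142, -0.0, 2.71]
wrist_force: [0.3, 0.4, -0.0]
finger_gap: 37.4
finger_force: 0.0
[-51.09223454   0.75791563] [491.88056546  27.74015008 144.25610436] [-0.03242658 -0.11696519 -0.04614642] [-3.14158118e+00 -4.06895287e-05  2.70969887e+00]
```

```bash
python3 -m handwheel '0 0 -0.07 0 1;0 0 0 0 1;0 0 0 0 1;0 0 0 0 1;0 0 0 0 1;0 0 0 0 1;0 0 0 0 1;0 0 0 0 1' 20;python3 - <<'E'
from h import *
for _ in range(4):
  camera("wrist"); s=read_state();print(s["eef_pos"],s["wrist_force"],s["finger_gap"])
E
```

```text
clock: 7.55
eef_pos: [491.9, 27.8, 141.4]
eef_rot: [3.141, -0.0, 2.71]
wrist_force: [1.0, 0.9, -2.3]
finger_gap: 11.6
finger_force: 20.0
[491.87012247  27.8074517  141.37196905] [ 1.29024286  1.58437245 -1.92597355] 11.594468313973113
[491.87060595  27.80939044 141.38501506] [ 1.51729236  0.35526845 -1.57357503] 11.0627322109261
[491.88152012  27.79472956 141.37769586] [ 1.08336175  2.80266167 -2.27510332] 11.340389577141302
[491.90648999  27.80244132 141.39504195] [ 1.69213816  1.3819434  -2.58316791] 10.772472154256906
```

```bash
cat >> h.py <<'E'
ex=np.array([.4195,.9078]); B0=np.array([491.9,27.8,141.4])
def tgt(th):
    a=np.arctan2(50,135)+th; r=np.hypot(135,50); u=135-r*np.cos(a); return B0+np.r_[u*ex,r*np.sin(a)-50]
def theta(p):
    d=np.array(p)-B0; u=d[:2]@ex; v=np.array([135-u,50+d[2]]); return np.arctan2(v[1],v[0])-np.arctan2(50,135),np.hypot(*v)-np.hypot(135,50)
def plan(t0,t1,n,start=None):
    c=(tgt(t0) if start is None else np.array(start))
    for t in np.linspace(t0,t1,n+1)[1:]:
        m=np.round((tgt(t)-c)/40,3); c=c+m*40; print("%g %g %g 0 1"%tuple(m),end=";")
    print()
E
python3 - <<'E'
from h import *
plan(0,.4,12);plan(.4,.85,12);plan(.85,1.25,12);plan(1.25,1.395,8); print(tgt(.4),tgt(.85),tgt(1.25),tgt(1.395))
E
```

```text
0.018 0.04 0.112 0 1;0.02 0.042 0.11 0 1;0.021 0.047 0.109 0 1;0.023 0.049 0.107 0 1;0.025 0.053 0.105 0 1;0.025 0.056 0.103 0 1;0.028 0.058 0.1 0 1;0.028 0.062 0.099 0 1;0.03 0.065 0.097 0 1;0.032 0.068 0.093 0 1;0.032 0.07 0.092 0 1;0.034 0.074 0.089 0 1;
0.04 0.086 0.097 0 1;0.041 0.088 0.093 0 1;0.042 0.092 0.089 0 1;0.044 0.095 0.085 0 1;0.045 0.098 0.081 0 1;0.046 0.1 0.078 0 1;0.048 0.103 0.073 0 1;0.049 0.106 0.069 0 1;0.05 0.107 0.064 0 1;0.05 0.11 0.06 0 1;0.052 0.112 0.055 0 1;0.052 0.114 0.051 0 1;
0.047 0.102 0.041 0 1;0.048 0.104 0.037 0 1;0.048 0.104 0.034 0 1;0.049 0.106 0.029 0 1;0.049 0.106 0.026 0 1;0.05 0.107 0.022 0 1;0.05 0.108 0.018 0 1;0.05 0.108 0.014 0 1;0.05 0.109 0.01 0 1;0.05 0.109 0.006 0 1;0.05 0.108 0.001 0 1;0.051 0.109 -0.002 0 1;
0.027 0.059 -0.003 0 1;0.028 0.059 -0.004 0 1;0.027 0.059 -0.005 0 1;0.027 0.059 -0.006 0 1;0.027 0.059 -0.008 0 1;0.027 0.059 -0.008 0 1;0.028 0.058 -0.01 0 1;0.026 0.059 -0.011 0 1;
[504.53856299  55.14991056 190.02452591] [526.91411099 103.57070311 225.82201199] [550.5799587  154.78371039 235.27904173] [559.27963934 173.60986077 233.06393558]
```

```bash
python3 -m handwheel '0.018 0.04 0.112 0 1;0.02 0.042 0.11 0 1;0.021 0.047 0.109 0 1;0.023 0.049 0.107 0 1;0.025 0.053 0.105 0 1;0.025 0.056 0.103 0 1;0.028 0.058 0.1 0 1;0.028 0.062 0.099 0 1;0.03 0.065 0.097 0 1;0.032 0.068 0.093 0 1;0.032 0.07 0.092 0 1;0.034 0.074 0.089 0 1' 25; python3 - <<'E'
from h import *
camera("wrist");camera("wrist");s=read_state();print(s["eef_pos"],s["wrist_force"],s["finger_gap"],theta(s["eef_pos"]))
plan(.4,.85,12,s["eef_pos"])
E
```

```text
clock: 8.75
eef_pos: [504.3, 54.4, 191.1]
eef_rot: [-3.14, 0.0, 2.709]
wrist_force: [-6.0, -9.1, 4.8]
finger_gap: 11.1
finger_force: 25.0
[504.43138869  54.68390476 191.44804811] [-7.32574166 -8.02681946  6.06148628] 11.315371706852362 (np.float64(0.40494266275946467), np.float64(1.3161385327146888))
0.042 0.097 0.061 0 1;0.041 0.089 0.093 0 1;0.043 0.092 0.089 0 1;0.044 0.095 0.086 0 1;0.045 0.098 0.081 0 1;0.046 0.1 0.077 0 1;0.048 0.103 0.073 0 1;0.048 0.105 0.069 0 1;0.05 0.108 0.064 0 1;0.051 0.11 0.06 0 1;0.052 0.112 0.056 0 1;0.052 0.113 0.05 0 1;
```

```bash
python3 -m handwheel '0.032 0.069 0.114 0 1;0.033 0.071 0.11 0 1;0.042 0.092 0.089 0 1;0.044 0.095 0.085 0 1;0.045 0.098 0.081 0 1;0.046 0.1 0.078 0 1' 25; python3 - <<'E'
from h import *
camera("wrist");camera("wrist");s=read_state();f=s["wrist_force"];print(s["eef_pos"],f[:2]@ex,f[2],s["finger_gap"],theta(s["eef_pos"]))
E
```

```text
clock: 9.35
eef_pos: [514.4, 76.2, 213.2]
eef_rot: [-3.141, 0.0, 2.71]
wrist_force: [-2.5, -6.4, 2.7]
finger_gap: 11.3
finger_force: 25.0
[514.49251441  76.44609955 213.4398294 ] -7.215438065211641 3.546772023052748 10.800205849589648 (np.float64(0.6280788543158191), np.float64(2.712721624934801))
```

```bash
python3 -m handwheel '0.043 0.091 0.083 0 1;0.044 0.095 0.079 0 1;0.046 0.099 0.072 0 1;0.05 0.11 0.06 0 1;0.052 0.112 0.055 0 1;0.052 0.114 0.051 0 1' 25; python3 - <<'E'
from h import *
camera("wrist");camera("wrist");s=read_state();f=s["wrist_force"];print(s["eef_pos"],f[:2]@ex,f[2],s["finger_gap"],theta(s["eef_pos"]))
p,d,K,T=shot("side"); cv2.imwrite("pics/s2.png",p[...,::-1])
E
```

```text
clock: 9.95
eef_pos: [526.0, 101.2, 229.2]
eef_rot: [3.142, 0.001, 2.71]
wrist_force: [-1.0, -6.0, 4.1]
finger_gap: 11.4
finger_force: 25.0
[526.19166063 101.51067079 229.31605246] -6.115807029064641 6.184325442893273 10.913725846197206 (np.float64(0.8447832571470545), np.float64(4.04001847900858))
```

View pics/s2.png

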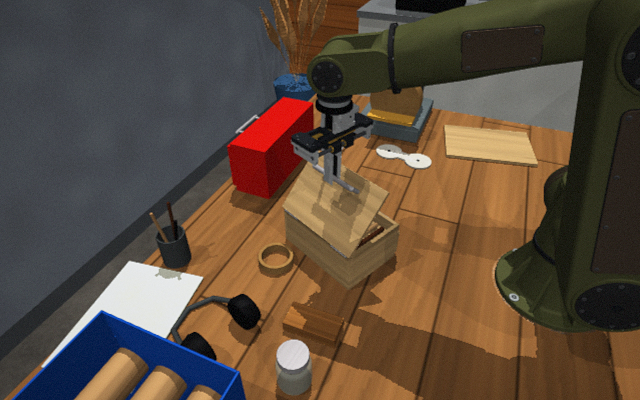

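The side view shows the lid about half open, with the gripper on the bar at about (340,180), the glue, tape and offcut not touched, and the drawer shut. I will measure the lid angle from depth on its outer face.

```bash
cat >> h.py <<'E'
def lidangle(names=("side","top")):
    R=np.array([[.4195,-.9078],[.9078,.4195]])
    for n in names:
        p,d,K,T=shot(n); P=cloud(d,K,T).reshape(-1,3); c=p.reshape(-1,3).astype(int)
        L=(P[:,:2]-B0[:2])@R; u=L[:,0]-135; w=L[:,1]; z=P[:,2]-110   # hinge frame
        m=(abs(w)<118)&(abs(w)>25)&(z>15)&(z<200)&(abs(u)<190)&(c[:,0]-c[:,2]>25)
        q=np.stack([u,z],-1)[m]; best=0; rng=np.random.default_rng(0)
        if len(q)<50: print(n,len(q)); continue
        for _ in range(400):
            a,b=q[rng.choice(len(q),2,False)]; t=b-a
            if np.hypot(*t)<20: continue
            nn=np.array([-t[1],t[0]])/np.hypot(*t); i=abs((q-a)@nn)<2.5
            if i.sum()>best: best=i.sum(); I=i
        vx,vy,x0,y0=cv2.fitLine(q[I].astype(np.float32),cv2.DIST_L2,0,.01,.01).ravel()
        if vy<0: vx,vy=-vx,-vy
        nn=np.array([vy,-vx]); # outward (+u) normal
        print(n,"n",best,len(q),"angle",round(float(np.arctan2(vy,-vx)),4),"outer face offset from assumed hinge",round(float(nn@[x0,y0]),2),"extent",np.percentile(q[I]@[vx,vy],[1,99]).round(1))
E
python3 - <<'E'
from h import *
lidangle()
E
```

```text
side n 3561 3841 angle 0.8325 outer face offset from assumed hinge 8.23 extent [ 14.1 167.7]
top n 935 995 angle 0.828 outer face offset from assumed hinge 7.96 extent [ 14.6 171.6]
```

```bash
cat >> h.py <<'E'
def bar(th,names=("side","top")):
    R=np.array([[.4195,-.9078],[.9078,.4195]])
    for n in names:
        p,d,K,T=shot(n); P=cloud(d,K,T).reshape(-1,3)
        L=(P[:,:2]-B0[:2])@R; u=L[:,0]-135; w=L[:,1]; z=P[:,2]-110
        s=-u*np.cos(th)+z*np.sin(th); h=u*np.sin(th)+z*np.cos(th)
        for k in(1,-1):
            m=(k*w>28)&(k*w<62)&(abs(s-135)<20)&(h>38)&(h<70)
            if m.sum()>5: print(n,k,m.sum(),"s",np.percentile(s[m],[5,50,95]).round(1),"h",np.percentile(h[m],[5,50,95]).round(1),"w",np.percentile(w[m],[2,98]).round(0))
E
python3 - <<'E'
from h import *
bar(.83)
s=read_state();f=s["wrist_force"];print(f[:2]@ex,f[2],f[:2]@[-.9078,.4195],s["moment"],theta(s["eef_pos"]))
E
```

```text
side 1 71 s [129.9 135.2 140.5] h [51.1 54.  56.6] w [29. 62.]
side -1 54 s [129.8 134.7 140.6] h [50.8 53.6 56.4] w [-60. -28.]
top 1 74 s [136.  139.5 142.7] h [39.7 50.9 55.2] w [36. 61.]
-4.863890888782291 5.643741547658529 -0.5273337764613065 [-1.03796175  0.17536785 -0.0443666 ] (np.float64(0.8400864906552662), np.float64(4.063973708934839))
```

```bash
python3 -m handwheel '0.047 0.102 0.036 0 1;0.048 0.104 0.032 0 1;0.048 0.104 0.029 0 1;0.049 0.106 0.025 0 1;0.049 0.106 0.022 0 1;0.05 0.107 0.018 0 1;0.05 0.108 0.015 0 1;0.05 0.108 0.012 0 1;0.05 0.109 0.009 0 1;0.05 0.109 0.006 0 1;0.03 0.068 0.001 0 1;0 0 0 0 1' 15; python3 - <<'E'
from h import *
camera("wrist");camera("wrist");s=read_state();f=s["wrist_force"];print(s["eef_pos"],f[:2]@ex,f[2],s["finger_gap"],theta(s["eef_pos"]))
lidangle()
E
```

```text
clock: 11.3
eef_pos: [547.3, 146.9, 237.6]
eef_rot: [3.14, 0.002, 2.71]
wrist_force: [1.5, -1.7, 7.2]
finger_gap: 11.5
finger_force: 15.0
[547.131828   146.66825444 237.5713874 ] -0.7494485131447248 5.929779578154064 11.28113728721718 (np.float64(1.1892680091826615), np.float64(2.262184578419692))
side n 3145 3306 angle 1.1892 outer face offset from assumed hinge 8.27 extent [ 14.3 168.9]
top n 412 479 angle 1.1796 outer face offset from assumed hinge 8.32 extent [ 16.9 172.4]
```

```bash
python3 -m handwheel '0.036 0.078 0 0 1;0.036 0.078 -0.002 0 1;0.036 0.078 -0.004 0 1;0.036 0.078 -0.006 0 1;0.036 0.078 -0.008 0 1;0.036 0.078 -0.009 0 1;0.03 0.065 -0.008 0 1;0.025 0.054 -0.008 0 1;0.02 0.043 -0.006 0 1;0.012 0.026 -0.005 0 1;0 0 0 0 1;0 0 0 0 1' 15; python3 - <<'E'
from h import *
camera("wrist");camera("wrist");s=read_state();f=s["wrist_force"];print(s["eef_pos"],f[:2]@ex,f[2],s["finger_gap"],theta(s["eef_pos"]))
lidangle()
bar(1.38)
p,d,K,T=shot("side"); cv2.imwrite("pics/s3.png",p[...,::-1])
E
```

```text
clock: 12.5
eef_pos: [559.0, 172.6, 234.5]
eef_rot: [3.141, 0.001, 2.71]
wrist_force: [5.3, -2.0, 4.8]
finger_gap: 11.6
finger_force: 15.0
[559.02823702 172.55888219 234.46453538] 0.04965210489535361 4.25744531599239 11.309087550778115 (np.float64(1.3861884811692446), np.float64(1.1976447818676093))
side n 2657 2760 angle 1.3887 outer face offset from assumed hinge 8.31 extent [ 15.  169.6]
top n 107 185 angle 0.4507 outer face offset from assumed hinge 138.11 extent [ 45.5 101.9]
side 1 93 s [131.1 137.9 141. ] h [40.7 54.2 57. ] w [29. 62.]
side -1 62 s [132.1 137.8 141. ] h [42.  53.9 57. ] w [-59. -30.]
top -1 53 s [136.  138.7 141.7] h [39.4 47.2 54.6] w [-61. -44.]
```

View pics/s3.png

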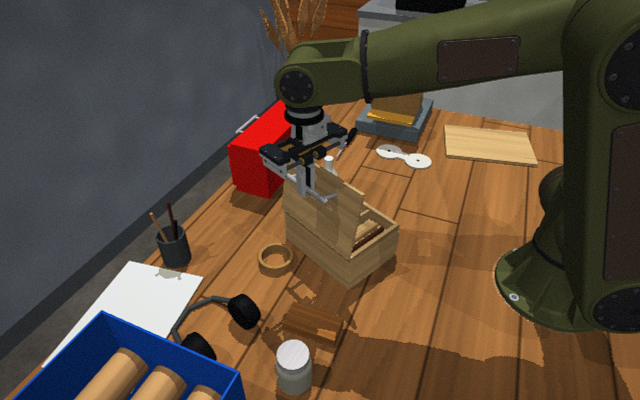

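The side view shows the lid nearly upright, leaning slightly to the drawer side, with the fingers on the bar at about (318,190). The other things are where they were. The angle is about 1.388, so I nudge it by 1 mm and confirm that it and the drawer are still.

```bash
python3 -m handwheel '0.005 0.012 -0.002 0 1;0.006 0.012 -0.002 0 1;0 0 0 0 1;0 0 0 0 1;0 0 0 0 1;0 0 0 0 1;0 0 0 0 1;0 0 0 0 1' 15; python3 - <<'E'
from h import *
s=read_state();f=s["wrist_force"];print(s["eef_pos"],f[:2]@ex,f[2],s["finger_gap"],theta(s["eef_pos"]))
lidangle(["side"]);lidangle(["side"])
p,d,K,T=shot("top"); P=cloud(d,K,T)[160:300,230:380]; L=(P[...,:2]-[514,73.8])@np.array([[.4195,-.9078],[.9078,.4195]])
m=(abs(P[...,2]-58)<8)&(L[...,0]<-100)&(abs(L[...,1])<70)&(L[...,0]>-230); print("pull",m.sum(),np.percentile(L[m][:,0],[2,50,98]) if m.any() else 0)
E
```

```text
clock: 13.52
eef_pos: [559.5, 173.5, 234.2]
eef_rot: [3.141, 0.001, 2.71]
wrist_force: [5.2, -1.8, 3.4]
finger_gap: 11.5
finger_force: 15.0
[559.45343603 173.45817676 234.23729109] 0.5590380232128807 3.3613943003488584 11.465525888572799 (np.float64(1.3932099716921056), np.float64(1.1456471469377618))
side n 2641 2734 angle 1.3955 outer face offset from assumed hinge 8.36 extent [ 15.4 169.7]
side n 2631 2737 angle 1.3962 outer face offset from assumed hinge 8.3 extent [ 15.  169.5]
pull 278 [-137.8496158  -129.52757086 -102.36568636]
```

```bash
python3 -c "from cell import *; print(sign_off())"
```

```text
the job is handed in; nothing more can be done
None
```

The job is handed in: the drawer is pushed fully home, and the arm is still gripping the bar with the lid measured at about 1.395 rad, its balance point, at 13.5 s of the 51 s; I touched nothing else on the bench.

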